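Present the jar's code, then hold the sample box open

ROBOT

A 7-joint arm with a two-finger parallel gripper is mounted at the origin on a cart in front of the work surface, level with it; the furniture and walls round the work are solid. World frame = base frame: x ahead of the robot, y to its left, z up, the work surface at z = 0. Lengths are in m, angles in degrees, forces in N, time in s.
With the tool pointing down it reaches from about 0.425 to 0.875 m from the base axis. Payload 4.7 kg.
Tool frame: the origin (TCP) lies at the very end of the fingers, on their centre line; the grasp point (between the pads) lies 19 mm behind it (pinch_z is the distance from the TCP to the grasp point, in m); z points along the fingers, y is the direction in which the jaws open and shut (so a half turn about z gives the same grasp; the last joint's range is limited). The gripper opens to 87 mm and grips with 3 to 60 N. Pads are 19 mm wide; open, the fingers measure 117 mm over their backs; the gripper's body (75 mm by 190 mm) begins 51 mm behind the grasp point.
Start: joints at [-75.739, 18.392, -4.016, 83.108, 1.295, 78.541, -3.26], TCP at [0.151, 0.632, 0.223] pointing down, gripper open.
Joint ranges: [-163.93, 163.93], [-17.29, 119.83], [-79.2, 71.16], [3.27, 140.29], [-89.18, 269.18], [5.43, 117.66], [-154.24, 154.24]. Speed limits (degrees/s): [147.25, 147.25, 180, 180, 180, 180, 180].

INTERFACE

Orientations are given as [roll, pitch, yaw] about the fixed x, y, z axes, in that order (R = Rz(yaw) Ry(pitch) Rx(roll)).
In Python, from cell import get_obs, read_camera, camera_params, sign_off, pinch_z gives the robot as it stands.
- The arm moves only by the shell command python3 -m handwheel 'ROWS' [FORCE]. ROWS is JSON, a list of rows, each a list of 5 numbers: the finger opening in m, from 0 to 0.087, then the shift along the tool's x, y, z in m, then the turn about the tool's z in rad. In form: [[jaw, tx, ty, tz, twist], ...]. A call has 1 to 20 rows; each row is the pose to reach, as a shift and turn from the pose commanded when the call began, along the tool's axes at that moment; what a row does not reach only later rows make up. A row lasts 1/10 s, in which the tool goes at most 50 mm and 8.59 degrees, less where a joint would pass 70% of its speed; a pose out of reach is approached as far as the arm can. A call with a gripper value outside its range is refused whole. The fingers move at their own pace and stop on an object; FORCE is the grip in N (left out, the last holds). Time passes only in rows, so rows that repeat a pose let the fingers close. It gives the time, the measured TCP pose, the force and the opening at its end, in the units of the state.
- get_obs(): the state, without advancing time (a new reading comes with each control period).
- read_camera(name): name is "scene" or "top" or "wrist"; returns the picture (384x512x3 uint8, blue, green, red); there is no depth.
- camera_params(name): a dict with "camera_matrix" (3x3 intrinsics, pixels), "R" (3x3) and "t" (3): a world point X has camera coordinates R X + t. Camera axes: x right, y down, z forward; pixel columns grow to the right and rows downward; lengths in m; the calibration is good to about 2 mm. A picture is of the moment at which its call begins: read the wrist's pose just before it. camera_params takes no time and is no camera call; for the wrist camera it gives the pose at the moment of the call.
- sign_off(): hands the job in, once; it reports no verdict.
The state is a dict: "time_s": time; "qpos": joint angles; "joint_velocities": joint speeds; "effort": joint torques, N m; "tool_pos": TCP position; "tool_rot": TCP orientation; "force": force on the tool from outside, world axes, zero at the start; "wrist_torque": the same for the moment, N m; "grip_width": finger opening in m.
Only numpy, scipy, OpenCV 4.12 (cv2) and the standard library are available. Lean on these libraries where they do the work, as an engineer would, in place of code of your own. Each camera call takes 0.05 s, during which the arm holds its last target.

TASK

Check the sample jar in for storage: turn it in its seat until the code plate on its side squarely faces the code reader's window, and let go of it, seated upright. Then lift the lid of the sample box by its bar handle to 45 degrees (half way to upright) and finish while holding it still at that angle, so that a colleague can load the box; the lid falls shut if let go. Leave everything else on the bench where it stands.

Things in the scene. Friction and masses are not known exactly. Their poses are not given: they have to be found in the camera images.
- jar_center (a point): Centre (half-way up) of the loose round amber sample jar, 44 mm across, 86 mm tall, about 120 g. Its black round cap, 36 mm across, takes the top 24 mm: grip it from above. This point's +x points out through the code plate, z up along the jar. It starts upright in the reader's seat, turned 45 to 180 degrees either way from facing the window.
- jar_mark (a point): Centre of the outer face of the flat white code plate (24 mm wide, 42 mm tall, black bars) on one side of the jar: 23 mm from the jar's axis along the jar's +x, 32 mm above its underside. A small white ridge on top of the cap, 15 mm long from near its centre to its rim, points to the same side.
- jar: The same jar; origin at the centre of its underside, x axis towards the code plate.
- code_reader: Fixed code reader: foot plate 155 x 88 x 6 mm with a black ring (the seat: 54 mm outside, 48 mm inside, 5 mm high); beyond it a grey block 72 mm wide, top 56 mm above the bench, with a black-framed window (50 x 30 mm) looking across the seat. Origin on the bench under the seat's centre; +x points from the seat to the window, 50 mm away; the jar faces it when its +x is parallel to this.
- seat (a point): Centre of the seat's floor, 6 mm above the bench.
- sample_box: Sample box, fixed, grey, 150 mm deep (x) by 160 mm wide (y), walls 84 mm high, with a hinged lid. Origin at the centre of its underside; x points from its front (nearer the robot) to its hinge side, y along the hinge.
- lid_hinge (a point): Middle of the lid's hinge line at the box's far top edge, 84 mm above the bench; the hinge line runs along this point's y axis, and its x and z axes are the box's. It does not move with the lid.
- lid_handle (a point): Middle of the lid's handle: a round steel bar 10 mm thick, 84 mm long, parallel to the hinge, on a post at each end, its centre line 37 mm above the lid's top. Carried by the lid: shut, it lies 130 mm from the hinge line towards the front and 44 mm above it. Axes turn with the lid (y along the bar, z out of the lid's top). The bar can turn between the fingers as the lid swings.
- box_lid (a joint): Angle of the lid in rad: 0 shut (start), growing as it opens, 0.785 at 45 degrees, stop at 1.35. The lid (about 0.25 kg, no spring or detent) falls shut from any angle when let go.
- bench_timer: Bystander: white square bench timer, 66 x 66 x 18 mm; origin under its centre.
- label_roll: Bystander: white label roll, 68 mm in diameter, 38 mm tall; origin under its centre.
- beaker: Bystander: small clear beaker, 56 mm in diameter, 69 mm tall; origin under its centre.
- marker: Bystander: capped marker pen lying on the bench, 135 x 17 x 16 mm; origin under its centre.
- cal_vial: Bystander: small vial, 25 mm in diameter, 46 mm tall; origin under its centre.
Things that resemble listed ones, but are neither listed nor needed, are in the scene too. What is shaped like the jar but purple is not meant.

How it is judged (in metres and radians):
On the way:
1. the jar stands released in its seat with its code plate facing the window, the lid still shut (horizontal distance between jar_center and seat below 0.006 m and height (world z) of jar_center below 0.054 m and angle between jar_center's own z axis and vertical below 0.1 rad and angle between the x axis of jar_center and the x axis of code_reader, either way round below 0.22 rad and x of jar_mark in the frame of code_reader above 0 m and contact force between the fingers and jar below 0.05 N and value of joint box_lid below 0.1 rad), for 0.2 s.
At the end, for the whole second after the job is handed in: The lid is held by the robot's fingers at 45 degrees within 6 degrees, still, through the last second; the jar stands released and upright in its seat with its code plate facing the window within about 12 degrees (horizontal distance between jar_center and seat below 0.006 m and height (world z) of jar_center below 0.054 m and angle between jar_center's own z axis and vertical below 0.1 rad and angle between the x axis of jar_center and the x axis of code_reader, either way round below 0.22 rad and x of jar_mark in the frame of code_reader above 0 m and contact force between the fingers and jar below 0.05 N and value of joint box_lid between 0.68 and 0.89 rad and velocity of joint box_lid between -0.05 and 0.05 rad/s and contact force between the fingers and sample_box above 0.3 N); the arm keeps its last pose, push and grip.
It fails at once if the jar is tipped over or laid down (angle between jar_center's own z axis and vertical above 0.5 rad).
It fails at once if a bystander (timer, label roll, beaker, marker or vial) is displaced by more than 30 mm (distance of any of bench_timer, label_roll, beaker, marker, cal_vial from where it was at the start of the episode above 0.03 m).
It also fails if it takes over 51 s, if anything falls off the work surface, if the arm or the gripper's body presses on something with over 40 N, if the wrist force passes 120 N, or if a joint passes its speed limit or range.

## Working session

There is one attempt and no reset: what is moved stays moved. The work goes in short steps, Python scripts to look and compute and a shell command to move; the robot and the scene stay as the last step left them, time stands still between calls to the robot, and variables do not carry over. Pictures are saved under pics/ and viewed, and the job is handed in when it is done.

```bash
ls; mkdir -p pics; python3 - <<'E'
from cell import *
import cv2
print(get_obs(), pinch_z)
for n in ("scene","top","wrist"):
    im=read_camera(n); cv2.imwrite(f"pics/{n}0.png",im)
    p=camera_params(n); print(n,p)
E
```

```text
pics
{'time_s': 0.0, 'qpos': array([-75.73943736,  18.43862819,  -4.01720594,  83.17409866,
         1.29331789,  78.54092148,  -3.25970576]), 'joint_velocities': array([-0.02290976, -0.08406719,  0.07063162,  0.02592454,  0.03870467,
       -0.00020758,  0.12363807]), 'effort': array([-3.47628984e-04, -4.91297364e+01, -4.03687572e-01, -3.12536645e+01,
       -6.38259854e-02,  4.35409416e-02,  1.66813134e-04]), 'tool_pos': array([0.15111125, 0.63162577, 0.22147366]), 'tool_rot': array([-1.79891508e+02,  3.55959534e-03,  1.66550720e+02]), 'force': array([ 0.08160832,  0.19802117, -0.4247986 ]), 'wrist_torque': array([ 0.00935097, -0.00451764, -0.01547683]), 'grip_width': 0.08724793254059814} 0.0187
scene {'camera_matrix': array([[474.66442513,   0.        , 258.94880035],
       [  0.        , 474.66442513, 194.96109297],
       [  0.        ,   0.        ,   1.        ]]), 'R': array([[ 0.8671969 , -0.49776498, -0.0141265 ],
       [-0.27623295, -0.45725709, -0.84534686],
       [ 0.41432462,  0.73698438, -0.53403102]]), 't': array([-0.48690321,  0.18590935,  1.12080687])}
top {'camera_matrix': array([[427.44444892,   0.        , 255.82384256],
       [  0.        , 427.44444892, 193.72286955],
       [  0.        ,   0.        ,   1.        ]]), 'R': array([[-0.00814516, -0.99993637,  0.00780415],
       [-0.98467342,  0.00666063, -0.17428108],
       [ 0.17421801, -0.00910408, -0.98466502]]), 't': array([-0.06948089,  0.54740726,  1.35591972])}
wrist {'camera_matrix': array([[298.03633388,   0.        , 254.77445254],
       [  0.        , 298.03633388, 192.79790238],
       [  0.        ,   0.        ,   1.        ]]), 'R': array([[ 0.23275025,  0.97253561, -0.00134308],
       [ 0.93714817, -0.22391164,  0.2676133 ],
       [ 0.25996274, -0.06354572, -0.96352546]]), 't': array([-0.64913879, -0.03342794,  0.38996692])}
```

View pics/scene0.png

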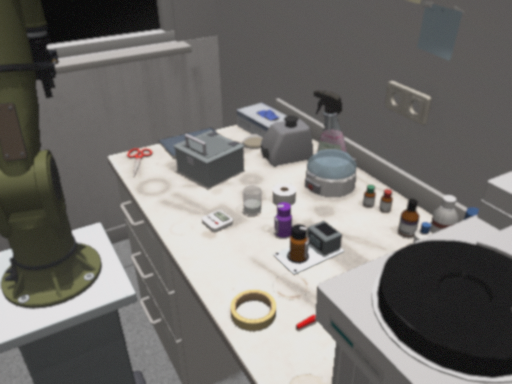

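View pics/top0.png

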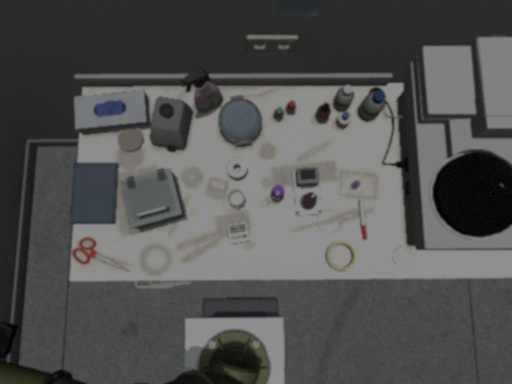

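View pics/wrist0.png

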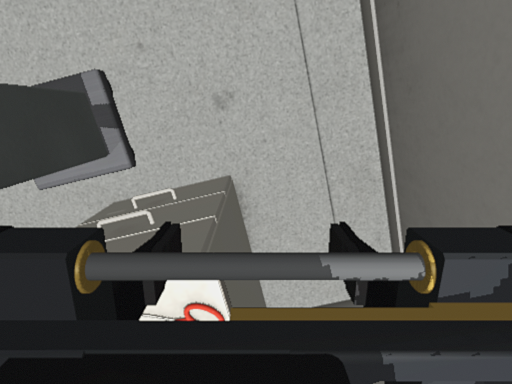

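```bash
cat > h.py <<'E'
import numpy as np, cv2
from cell import *
def ray(n,u,v,p=None):
    p=p or camera_params(n); K,R,t=[np.array(p[k],float) for k in("camera_matrix","R","t")]
    d=R.T@np.linalg.solve(K,[u,v,1]); return -R.T@t,d
def onz(n,u,v,z,p=None):
    c,d=ray(n,u,v,p); return c+d*(z-c[2])/d[2]
def proj(n,X,p=None):
    p=p or camera_params(n); x=p["camera_matrix"]@(p["R"]@np.array(X)+p["t"]); return x[:2]/x[2]
def crop(im,x0,y0,x1,y1,s,fn):
    cv2.imwrite(fn,cv2.resize(im[y0:y1,x0:x1],None,fx=s,fy=s,interpolation=cv2.INTER_CUBIC))
E
python3 - <<'E'
from h import *
a=cv2.imread("pics/top0.png"); b=cv2.imread("pics/scene0.png")
A=cv2.resize(a[155:225,260:330],None,fx=8,fy=8,interpolation=2)
A=cv2.convertScaleAbs(A,alpha=1.8)
cv2.imwrite("pics/c1.png",A)
crop(b,260,190,360,280,7,"pics/c2.png")
A=cv2.resize(a[155:235,110:195],None,fx=7,fy=7,interpolation=2)
cv2.imwrite("pics/c3.png",cv2.convertScaleAbs(A,alpha=1.8))
for u,v in((309,200),(278,193),(153,212)):print(onz("top",u,v,.09))
E
```

```text
[ 0.51808085 -0.24217496  0.09      ]
[ 0.54136564 -0.14390685  0.09      ]
[0.48311451 0.25185289 0.09      ]
```

View pics/c1.png

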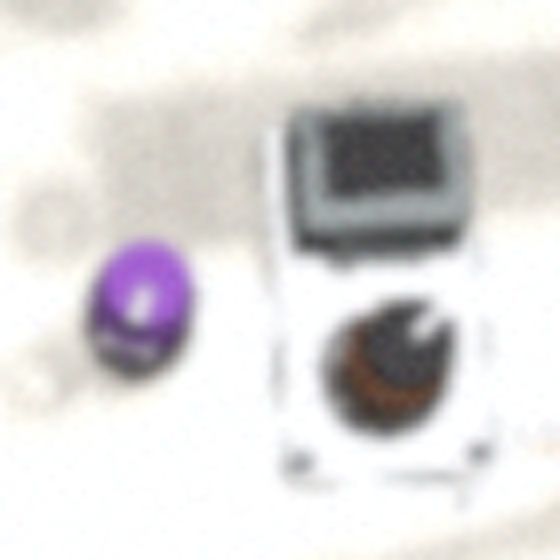

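View pics/c2.png

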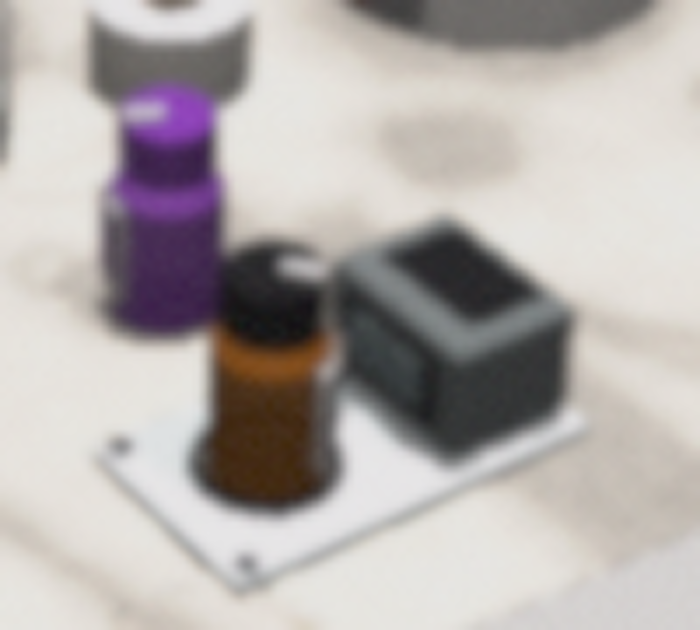

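View pics/c3.png

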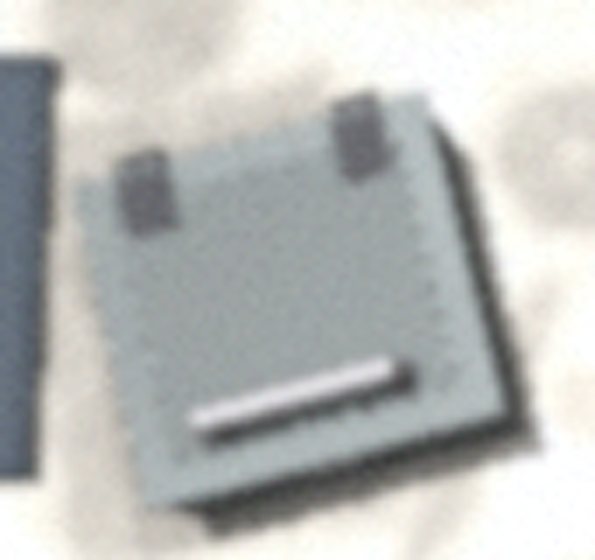

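Candidates for the jar, with their pixels in the top view:
- Amber jar with black cap in the reader's seat: (309,200).
- Purple jar: (278,193). The task excludes it.
- Amber bottle on the far shelf: (323,112). It is not in the seat.

I choose (309,200). The crop shows the black ring, the reader block beside it and the white ridge pointing right and up, about 45–50° off the window. The box handle is at (153,212). Next I go round to a viewing pose over the jar.

```bash
python3 -m handwheel '[[0.06,-0.04,-0.025,0,0.14],[0.06,-0.08,-0.05,0,0.28],[0.06,-0.12,-0.075,0,0.42],[0.06,-0.16,-0.1,0,0.56],[0.06,-0.2,-0.125,0,0.7],[0.06,-0.24,-0.15,0,0.84],[0.06,-0.28,-0.175,0,0.98],[0.06,-0.32,-0.2,0,1.12],[0.06,-0.36,-0.22,0,1.26],[0.06,-0.4,-0.24,0,1.4],[0.06,-0.41,-0.28,0,1.54],[0.06,-0.42,-0.32,0,1.68],[0.06,-0.43,-0.36,0,1.82],[0.06,-0.435,-0.4,0,1.96],[0.06,-0.44,-0.44,0,2.1],[0.06,-0.45,-0.48,0,2.24],[0.06,-0.455,-0.52,0,2.38],[0.06,-0.46,-0.56,0,2.52],[0.06,-0.465,-0.6,0,2.66],[0.06,-0.47,-0.64,0,2.8]]'
python3 -c "
from cell import *
print(get_obs())"
```

```text
time_s: 2.15
tool_pos: [0.4589, -0.1011, 0.2225]
tool_rot: [-180.0, -0.0, 5.8]
force: [1.4, -0.5, 0.1]
grip_width: 0.0598
{'time_s': 2.15, 'qpos': array([-32.4126381 ,  -6.42570386,  39.26555239, 108.82079681,
         4.14185289,  76.18288912, -78.51543973]), 'joint_velocities': array([ 25.58412147,   1.59555268,  23.43162827,  -2.8322305 ,
         1.27144617,  -0.28376624, -31.10948288]), 'effort': array([ -2.16791734, -18.42043161,  -3.24448094, -30.2865994 ,
        -0.0387085 ,   0.17928642,   0.54613911]), 'tool_pos': array([ 0.45886356, -0.10112089,  0.22251121]), 'tool_rot': array([-1.79964033e+02, -2.26445908e-02,  5.79824741e+00]), 'force': array([ 1.38925462, -0.52979433,  0.13917682]), 'wrist_torque': array([-0.07869649,  0.16006178, -0.0289655 ]), 'grip_width': 0.05980211316630092}
```

```bash
python3 -m handwheel '[[0.06,0,0.04,0.01,0.14],[0.06,-0.005,0.08,0.03,0.28],[0.06,-0.01,0.104,0.05,0.42],[0.06,-0.012,0.104,0.05,0.56],[0.06,-0.012,0.104,0.05,0.62],[0.06,-0.012,0.104,0.05,0.62]]'
python3 - <<'E'
from h import *
p=camera_params("wrist"); im=read_camera("wrist"); cv2.imwrite("pics/w1.png",im)
np.save("w1p.npy",p,allow_pickle=True); print(get_obs()["qpos"])
E
```

```text
time_s: 2.75
tool_pos: [0.4582, -0.2044, 0.1722]
tool_rot: [180.0, 0.0, -29.4]
force: [-0.8, 0.2, -0.2]
grip_width: 0.06
[-25.60745295   1.52556211  47.84232235 109.0732664   -1.20977484
  69.92725922 -96.68408278]
```

View pics/w1.png

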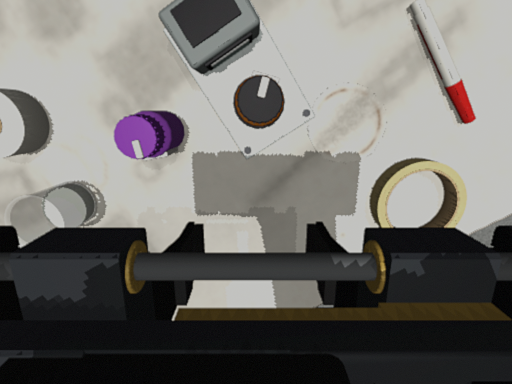

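```bash
python3 - <<'E'
from h import *
im=cv2.imread("pics/w1.png"); crop(im,155,0,325,160,4.5,"pics/w1c.png")
hsv=cv2.cvtColor(im,cv2.COLOR_BGR2HSV)
am=cv2.inRange(hsv,(5,120,40),(20,255,255)); am[:, :220]=0; am[:,300:]=0;am[140:]=0
print(cv2.findNonZero(am).reshape(-1,2).min(0),cv2.findNonZero(am).reshape(-1,2).max(0))
E
```

```text
[235  77] [283 125]
```

View pics/w1c.png

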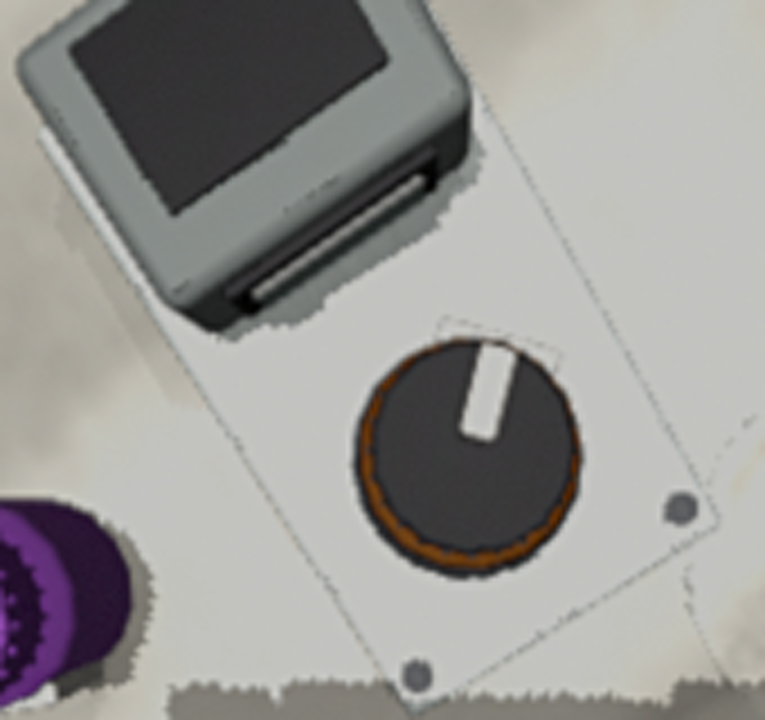

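```bash
python3 - <<'E'
from h import *
p=np.load("w1p.npy",allow_pickle=True).item()
def W(x,y,z): return onz("wrist",x/4.5+155-.4,y/4.5-.4,z,p)
def yaw(a,b): d=b-a; return np.degrees(np.arctan2(d[1],d[0]))
z=.006
print("R edge",yaw(W(718,518,z),W(485,110,z)),"L",yaw(W(412,708,z),W(150,300,z)),
 "bottom-90",yaw(W(718,518,z),W(412,708,z))-90,"screws",yaw(W(680,508,z),W(417,676,z))-90,
 "blocktop", yaw(W(470,100,.056),W(180,300,.056))-90)
im=cv2.imread("pics/w1.png"); g=im.max(2)
m=((g<75)).astype(np.uint8); 
sub=np.zeros_like(m); sub[70:130,228:290]=m[70:130,228:290]
n,l,s,c=cv2.connectedComponentsWithStats(sub); i=1+np.argmax(s[1:,4]); print(s[i],c[i])
print("cap c",W(475,446,.092),"ridge",yaw(W(480,438,.093),W(500,346,.093)))
print("corner mid",(W(412,708,z)+W(718,518,z))/2, "cap->ridge outer yaw", yaw(W(475,446,.092),W(500,346,.093)))
print("tilt plate edge",yaw(W(440,320,.06),W(560,355,.06))+90)
E
```

```text
R edge 3.3065247291446993 L 2.829558221234961 bottom-90 2.3677819126755963 screws 2.948567422065423 blocktop 2.3003992009275294
[ 234   76   50   52 1683] [258.72608437 102.0207962 ]
cap c [ 0.52813022 -0.24855972  0.092     ] ridge -41.9897223944621
corner mid [ 0.48580108 -0.25070745  0.006     ] cap->ridge outer yaw -43.84965487268654
tilt plate edge -44.66909186106747
```

```bash
python3 -m handwheel '[[0.06,0.04,0.002,0,0],[0.06,0.0826,0.004,0,0],[0.06,0.0826,0.004,0,0],[0.06,0.0826,0.004,0.03,0],[0.06,0.0826,0.004,0.06,0],[0.06,0.0826,0.004,0.085,0],[0.06,0.0826,0.004,0.105,0],[0.06,0.0826,0.004,0.105,0],[0.06,0.0826,0.004,0.105,0]]' 8
python3 - <<'E'
from h import *
cv2.imwrite("pics/w2.png",read_camera("wrist"))
im=read_camera("scene"); crop(im,250,180,360,280,7,"pics/s2.png")
E
```

```text
time_s: 3.7
tool_pos: [0.5286, -0.248, 0.0681]
tool_rot: [-180.0, 0.0, -29.3]
force: [0.5, -1.6, -0.1]
grip_width: 0.06
```

View pics/w2.png

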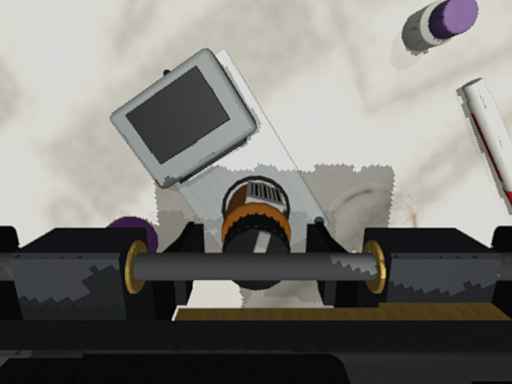

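View pics/s2.png

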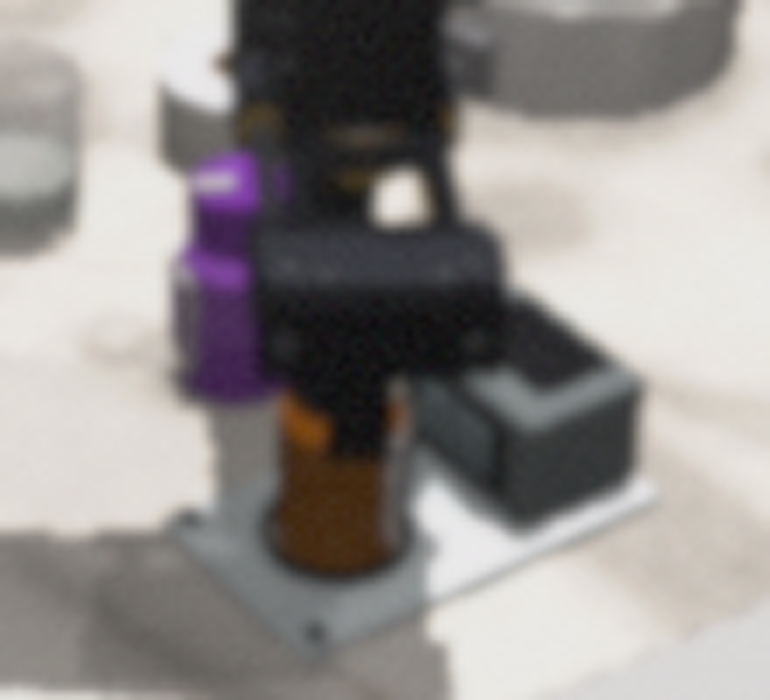

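The cap, at about (257,245), sits midway between the fingers at x 195 and 318, and the plate is visible on the tool +x side. I close gently.

```bash
python3 -m handwheel '[[0.036,0,0,0,0],[0.03,0,0,0,0],[0.03,0,0,0,0],[0.03,0,0,0,0],[0.03,0,0,0,0],[0.03,0,0,0,0]]' 10
```

```text
time_s: 4.4
tool_pos: [0.5288, -0.2485, 0.0678]
tool_rot: [-180.0, -0.0, -29.4]
force: [0.2, 1.0, 2.9]
grip_width: 0.0354
```

```bash
python3 -m handwheel '[[0.03,0,0,0,-0.08],[0.03,0,0,0,-0.16],[0.03,0,0,0,-0.24],[0.03,0,0,0,-0.32],[0.03,0,0,0,-0.4],[0.03,0,0,0,-0.48],[0.03,0,0,0,-0.56],[0.03,0,0,0,-0.64],[0.03,0,0,0,-0.72],[0.03,0,0,0,-0.81],[0.03,0,0,0,-0.81],[0.03,0,0,0,-0.81]]'
python3 - <<'E'
from h import *
cv2.imwrite("pics/w3.png",read_camera("wrist"))
E
```

```text
time_s: 5.6
tool_pos: [0.5289, -0.2481, 0.0677]
tool_rot: [-180.0, -0.0, 16.9]
force: [0.2, 0.7, 3.8]
grip_width: 0.0356
```

View pics/w3.png

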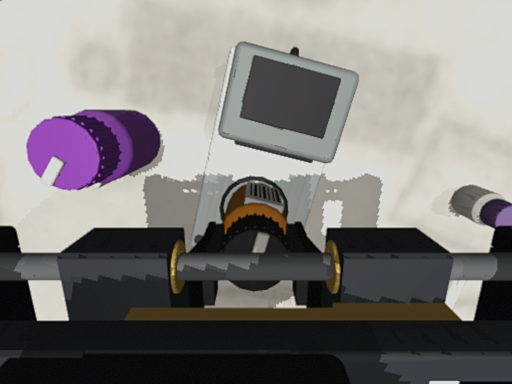

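The plate now points at the window (plate at (264,192), block above it). I release, rise and back off to check.

```bash
python3 -m handwheel '[[0.06,0,0,0,0],[0.06,0,0,0,0],[0.06,0,0,0,0],[0.06,0,0,-0.03,0],[0.06,0,0,-0.06,0],[0.06,0,0,-0.1,0],[0.06,-0.04,0,-0.12,0],[0.06,-0.08,0,-0.12,0],[0.06,-0.08,0,-0.12,0],[0.06,-0.08,0,-0.12,0]]'
python3 - <<'E'
from h import *
p=camera_params("wrist"); im=read_camera("wrist"); np.save("w4p.npy",p,allow_pickle=True); cv2.imwrite("pics/w4.png",im); crop(im,180,0,350,165,4.5,"pics/w4c.png")
E
```

```text
time_s: 6.65
tool_pos: [0.4517, -0.272, 0.1877]
tool_rot: [-180.0, -0.1, 16.9]
force: [0.5, 1.0, 0.8]
grip_width: 0.0599
```

View pics/w4c.png

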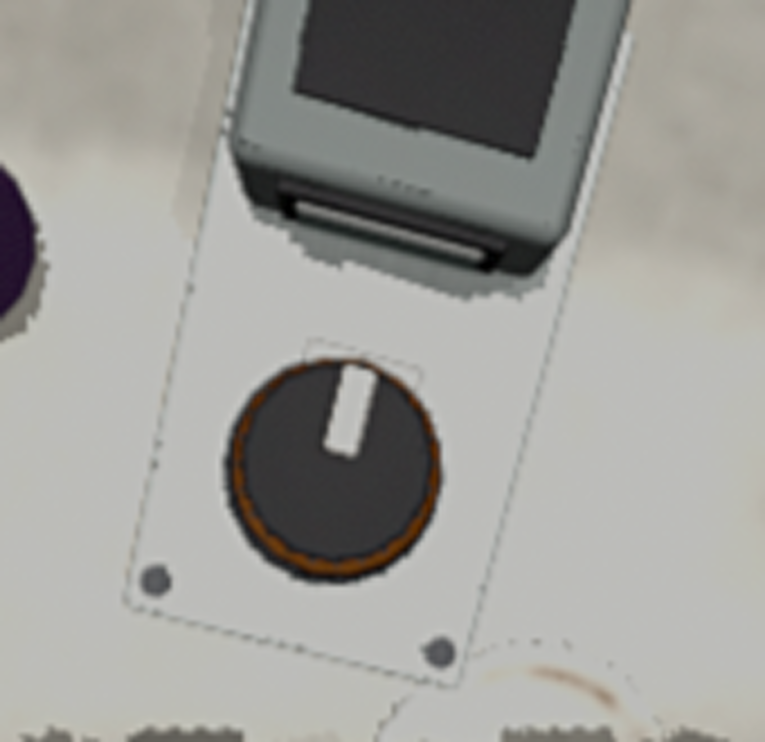

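Ridge and foot-plate edges agree within about 1°: the ridge is at 13.6° in the picture, and the edges are at 11.5° and 15.2°. The jar is concentric in the ring and released. Now to the box.

```bash
python3 -m handwheel '[[0.06,0.016,-0.04,-0.01,-0.14],[0.06,0.032,-0.08,-0.01,-0.28],[0.06,0.048,-0.12,-0.01,-0.42],[0.06,0.064,-0.16,-0.01,-0.56],[0.06,0.08,-0.2,-0.01,-0.7],[0.06,0.096,-0.24,-0.01,-0.84],[0.06,0.112,-0.28,-0.01,-0.98],[0.06,0.128,-0.32,-0.01,-1.12],[0.06,0.144,-0.36,-0.01,-1.26],[0.06,0.16,-0.4,-0.01,-1.4],[0.06,0.1636,-0.407,-0.01,-1.52],[0.06,0.1636,-0.407,-0.01,-1.52],[0.06,0.1636,-0.407,-0.01,-1.52]]'
python3 - <<'E'
from h import *
p=camera_params("wrist"); im=read_camera("wrist"); np.save("w5p.npy",p,allow_pickle=True); cv2.imwrite("pics/w5.png",im)
im=read_camera("top"); cv2.imwrite("pics/t5.png",im)
E
```

```text
time_s: 8.0
tool_pos: [0.4896, 0.1651, 0.1968]
tool_rot: [-179.9, 0.1, 103.9]
force: [-0.6, -0.3, 0.1]
grip_width: 0.0596
```

View pics/w5.png

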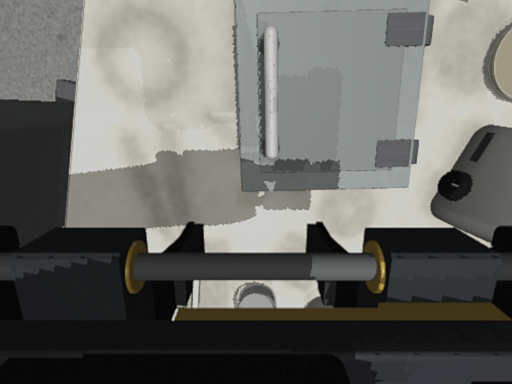

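```bash
python3 - <<'E'
from h import *
p=np.load("w5p.npy",allow_pickle=True).item()
im=cv2.imread("pics/w5.png"); g=im.min(2)
m=np.zeros_like(g); m[15:165,258:285]=(g[15:165,258:285]>175)*255
q=cv2.findNonZero(m).reshape(-1,2); print(q.min(0),q.max(0)); print(cv2.minAreaRect(q))
vx,vy,x0,y0=cv2.fitLine(q,cv2.DIST_L2,0,.01,.01).ravel()
f=lambda v:(x0+(v-y0)*vx/vy,v)
A=onz("wrist",*f(q[:,1].min()),.129,p);B=onz("wrist",*f(q[:,1].max()),.129,p)
print(A,B,(A+B)/2,np.linalg.norm(A-B)); d=A-B; ya=np.degrees(np.arctan2(d[1],d[0])); print("bar yaw",ya)
M=(A+B)/2; o=get_obs(); yw=np.radians(o["tool_rot"][2]); tx=np.array([np.cos(yw),np.sin(yw)]);ty=np.array([np.sin(yw),-np.cos(yw)])
dd=(M-o["tool_pos"])[:2]; print(o["tool_pos"],dd@tx,dd@ty)
# hinge-strap edges for box yaw: lid side edges
z=.091
for a,b in(((404,12),(404,170)),((257,12),(258,165))):
  P,Q=onz("wrist",*a,z,p),onz("wrist",*b,z,p); e=P-Q; print(np.degrees(np.arctan2(e[1],e[0])),P,Q)
E
```

```text
[267  27] [275 156]
((271.2567138671875, 91.50978088378906), (129.0414581298828, 7.867740154266357), 89.24615478515625)
[0.46995211 0.29207954 0.129     ] [0.49412358 0.20561731 0.129     ] [0.48203785 0.24884842 0.129     ] 0.08977737263076328
bar yaw 105.61892024789621
[0.4897598  0.16406154 0.19727936] 0.08416566739737415 0.012829076707605188
111.58577702517928 [0.57020867 0.33746081 0.091     ] [0.61776906 0.21724979 0.091     ]
104.47922552380669 [0.45636771 0.30922242 0.091     ] [0.48726051 0.18958992 0.091     ]
```

```bash
python3 -m handwheel '[[0.06,0.04,0.006,0,-0.03],[0.06,0.084,0.0128,0,-0.03],[0.06,0.084,0.0128,0,-0.03],[0.06,0.084,0.0128,0.03,-0.03],[0.06,0.084,0.0128,0.06,-0.03],[0.06,0.084,0.0128,0.085,-0.03],[0.06,0.084,0.0128,0.085,-0.03],[0.06,0.084,0.0128,0.085,-0.03]]'
python3 - <<'E'
from h import *
cv2.imwrite("pics/w6.png",read_camera("wrist"))
im=read_camera("scene"); crop(im,150,100,270,200,6,"pics/s6.png")
E
```

```text
time_s: 8.9
tool_pos: [0.4819, 0.249, 0.113]
tool_rot: [180.0, 0.0, 105.7]
force: [0.5, 0.1, -0.1]
grip_width: 0.0601
```

View pics/w6.png

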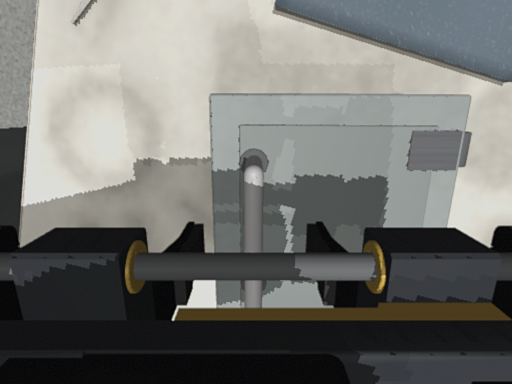

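View pics/s6.png

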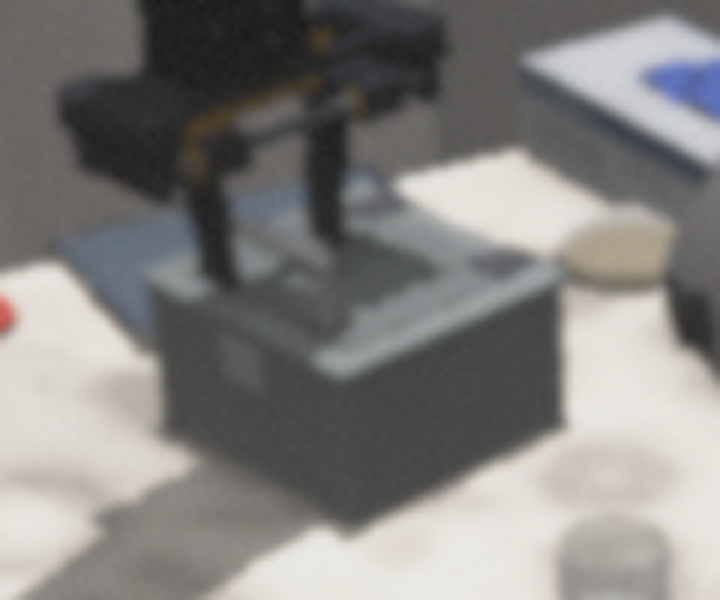

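The bar, at x≈253, is centred between the fingers. I close on it.

```bash
python3 -m handwheel '[[0.02,0,0,0,0],[0.005,0,0,0,0],[0.005,0,0,0,0],[0.005,0,0,0,0],[0.005,0,0,0,0],[0.005,0,0,0,0],[0.005,0,0,0,0],[0.005,0,0,0,0],[0.005,0,0,0,0]]' 20
python3 - <<'E'
import numpy as np
a0=np.arctan2(44,130); r=np.hypot(44,130)/1000
for d in range(0,46,3):
    a=a0+np.radians(d); print(d, round(.130-r*np.cos(a),4), round(-(r*np.sin(a)-.044),4))
E
```

```text
time_s: 9.9
tool_pos: [0.4808, 0.2497, 0.1125]
tool_rot: [-179.9, 0.0, 105.8]
force: [-2.8, -1.3, 1.8]
grip_width: 0.0091
0 0.0 -0.0
3 0.0025 -0.0067
6 0.0053 -0.0133
9 0.0085 -0.0198
12 0.012 -0.0261
15 0.0158 -0.0321
18 0.02 -0.038
21 0.0244 -0.0437
24 0.0291 -0.0491
27 0.0341 -0.0542
30 0.0394 -0.0591
33 0.0449 -0.0637
36 0.0507 -0.068
39 0.0567 -0.072
42 0.0628 -0.0757
45 0.0692 -0.079
```

```bash
python3 -m handwheel '[[0.005,0,0.0015,-0.0067,0],[0.005,0,0.0043,-0.0133,0],[0.005,0,0.0075,-0.0198,0],[0.005,0,0.011,-0.0261,0],[0.005,0,0.0148,-0.0321,0],[0.005,0,0.019,-0.038,0],[0.005,0,0.0234,-0.0437,0],[0.005,0,0.0281,-0.0491,0],[0.005,0,0.0331,-0.0542,0],[0.005,0,0.0384,-0.0591,0],[0.005,0,0.0384,-0.0591,0]]'
```

```text
time_s: 11.0
tool_pos: [0.5183, 0.2601, 0.1734]
tool_rot: [-179.9, 0.0, 105.8]
force: [-6.5, -2.7, 5.9]
grip_width: 0.0091
```

```bash
python3 -m handwheel '[[0.005,0,0.0025,-0.004,0],[0.005,0,0.007,-0.008,0],[0.005,0,0.012,-0.0115,0],[0.005,0,0.018,-0.0155,0],[0.005,0,0.0235,-0.019,0],[0.005,0,0.0288,-0.0217,0],[0.005,0,0.0288,-0.0217,0],[0.005,0,0.0288,-0.0217,0],[0.005,0,0.0288,-0.0217,0]]'
python3 - <<'E'
from h import *
cv2.imwrite("pics/w7.png",read_camera("wrist"))
im=read_camera("scene"); cv2.imwrite("pics/s7.png",im); crop(im,150,90,270,190,6,"pics/s7c.png")
im=read_camera("top"); cv2.imwrite("pics/t7.png",im)
E
```

```text
time_s: 11.9
tool_pos: [0.5465, 0.2679, 0.1941]
tool_rot: [179.9, 0.0, 105.8]
force: [-3.8, -3.4, 4.4]
grip_width: 0.009
```

View pics/s7c.png

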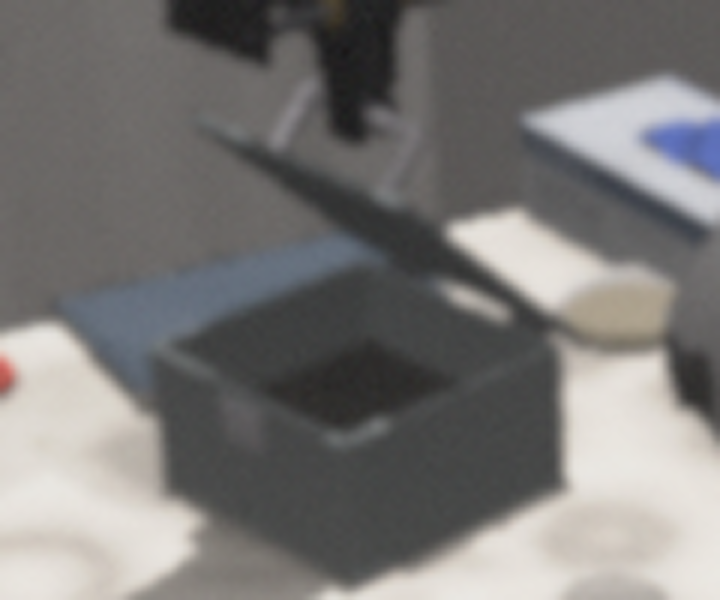

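View pics/w7.png

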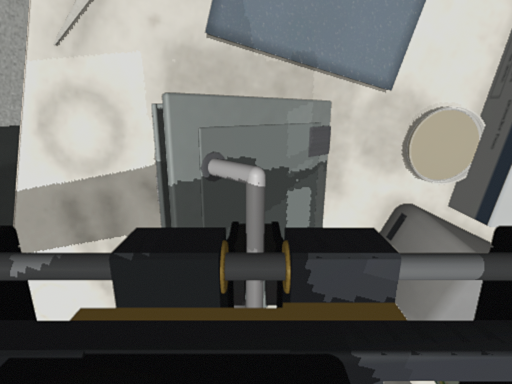

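```bash
python3 - <<'E'
from h import *
ya=np.radians(105.7); by=np.array([np.cos(ya),np.sin(ya),0]); bx=np.array([np.sin(ya),-np.cos(ya),0])
M=np.array([.481,.2495,.128]); H=M+.130*bx; H[2]=.084
def inter(n,u,v,y):
    c,d=ray(n,u,v); s=((M+y*by-c)@by)/(d@by); X=c+s*d-H; return np.array([X@bx,X[2]])
def rep(n,a,b,y):
    A,B=inter(n,*a,y),inter(n,*b,y); d=A-B
    print(n,"top",A,"ang from bar",np.degrees(np.arctan2(A[1],-A[0]))-18.7,"post angle",np.degrees(np.arctan2(d[0],d[1])),np.linalg.norm(d))
rep("wrist",(257,175),(212,162),.039)
s=lambda x,y:(150+x/6,90+y/6)
rep("scene",s(413,125),s(395,192),-.039)
rep("scene",s(310,85),s(280,148),.039)
C=-camera_params("scene")["R"].T@camera_params("scene")["t"]-H
print("scene cam elev at hinge",np.degrees(np.arctan2(C[2],-C@bx)))
P=inter("scene",*s(200,122),.08);print(P,np.degrees(np.arctan2(P[1],-P[0])))
im=cv2.imread("pics/w7.png");crop(im,180,120,300,230,6,"pics/w7c.png")
a=cv2.imread("pics/t7.png");cv2.imwrite("pics/t7c.png",cv2.convertScaleAbs(cv2.resize(a[150:290,60:400],None,fx=2.3,fy=2.3),alpha=1.7))
E
```

```text
wrist top [-0.06013085  0.1160045 ] ang from bar 43.90006823753184 post angle 35.77212556893345 0.050804737672169656
scene top [-0.05897311  0.12397217] ang from bar 45.859738569461996 post angle 24.808815554883605 0.03436282663143331
scene top [-0.06022105  0.12458883] ang from bar 45.50281322091652 post angle 39.55956171289699 0.035625304100656084
scene cam elev at hinge 35.91847212480922
[-0.10147802  0.10558068] 46.13511104879383
```

View pics/t7c.png

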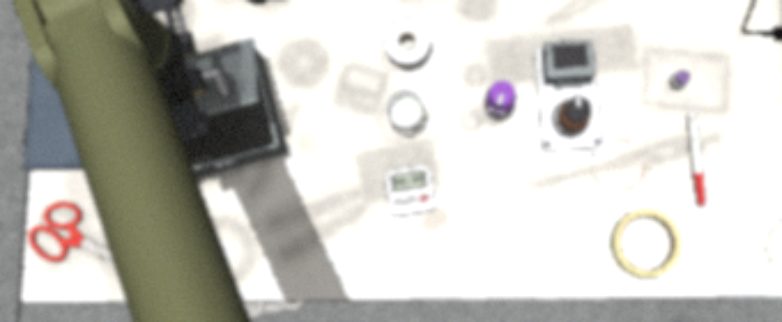

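View pics/w7c.png

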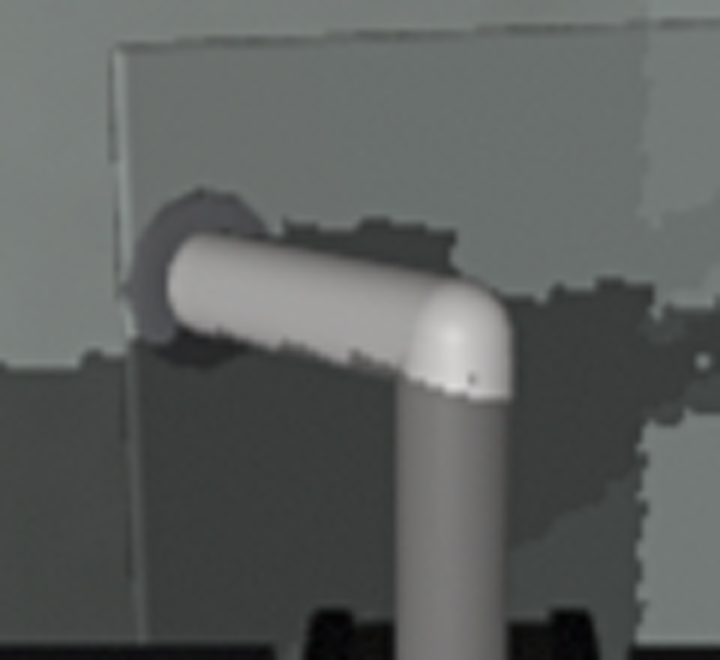

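```bash
python3 - <<'E'
from h import *
ya=np.radians(105.7); by=np.array([np.cos(ya),np.sin(ya),0]); bx=np.array([np.sin(ya),-np.cos(ya),0])
M=np.array([.481,.2495,.128]); H=M+.130*bx; H[2]=.084
def inter(n,u,v,y):
    c,d=ray(n,u,v); s=((M+y*by-c)@by)/(d@by); X=c+s*d-H; return np.array([X@bx,X[2]])
for y in(.040,.042):
  A,B=inter("wrist",255.8,176,y),inter("wrist",214,167.5,y);d=A-B
  print(A,np.degrees(np.arctan2(A[1],-A[0]))-18.7,np.degrees(np.arctan2(d[0],d[1])),np.linalg.norm(d))
# predicted pixels for lid angles
for th in(39,42,45,48):
  t=np.radians(th);o=[]
  for (x,z,y) in((-.13,.044,.042),(-.13,.007,.042),(-.13,.044,-.042),(-.13,.007,-.042),(-.15,.007,.08)):
    X=x*np.cos(t)+z*np.sin(t);Z=-x*np.sin(t)+z*np.cos(t); P=H+bx*X+by*y+np.array([0,0,Z])
    o.append((proj("wrist",P).round(0).tolist(),((proj("scene",P)-[150,90])*6).round(0).tolist()))
  print(th,o)
print(get_obs()["time_s"])
E
```

```text
[-0.06080942  0.12311391] 45.01393891471257 46.367891393990924 0.03368532187107824
[-0.0608587   0.13230342] 46.597882809813655 46.36789139399088 0.03160827309470036
39 [([232.0, 169.0], [288.0, 106.0]), ([198.0, 161.0], [257.0, 172.0]), ([235.0, 306.0], [396.0, 150.0]), ([204.0, 280.0], [364.0, 218.0]), ([162.0, 96.0], [185.0, 138.0])]
42 [([244.0, 171.0], [297.0, 96.0]), ([204.0, 162.0], [263.0, 161.0]), ([245.0, 310.0], [405.0, 139.0]), ([210.0, 284.0], [371.0, 206.0]), ([169.0, 95.0], [192.0, 125.0])]
45 [([256.0, 172.0], [306.0, 87.0]), ([212.0, 163.0], [270.0, 149.0]), ([255.0, 313.0], [414.0, 129.0]), ([216.0, 288.0], [378.0, 194.0]), ([177.0, 95.0], [200.0, 112.0])]
48 [([269.0, 173.0], [315.0, 78.0]), ([219.0, 165.0], [277.0, 138.0]), ([267.0, 317.0], [424.0, 120.0]), ([223.0, 291.0], [385.0, 183.0]), ([187.0, 94.0], [208.0, 99.0])]
12.05
```

The predicted pixels for 45° match what I see: bar end wrist (256,172) against (256,176), post foot (212,163) against (214,167), scene bar end (306,87) against (310,85). The top view shows the jar in its seat with the ridge towards the window, and the bystanders in place. I let it settle briefly and hand in.

```bash
python3 -m handwheel '[[0.005,0,0,0,0],[0.005,0,0,0,0],[0.005,0,0,0,0],[0.005,0,0,0,0],[0.005,0,0,0,0]]'; python3 -c "
from cell import *
print(get_obs()['joint_velocities'].round(2)); sign_off()"
```

```text
time_s: 12.55
tool_pos: [0.5464, 0.2679, 0.194]
tool_rot: [180.0, 0.0, 105.8]
force: [-3.9, -3.7, 4.6]
grip_width: 0.0091
[ 0.02  0.01  0.05  0.03 -0.04 -0.04  0.04]
the job is handed in; nothing more can be done
```

The job is handed in at 12.55 s. The jar stands released in its seat facing the reader's window, and the arm is holding the lid still at about 45°.

- **Jar:** I gripped it by the cap, turned it about 46° and let go. In the close picture afterwards its ridge lined up with the foot plate's edges to about 1°, and it sat concentric in the ring.
- **Lid:** I raised it by the bar. Bar and post positions in the wrist and scene pictures give about 44–46°, and the predicted 45° pixels match to within a few pixels.
- **Checks that disagreed:** The direction of the tool's travel alone implied about 42°. The first rough post-direction readings gave 25–40°; a wrist-view remeasurement with corrected pixels gave 46°.
- **At hand-in:** Joint speeds were almost zero. The fingers were gripping the bar, with about 7 N of side load left on the tool.
- **Bystanders:** The timer, label roll, beaker and marker looked unmoved in the last top view. I did not check the vial separately.

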